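Mix the samples in the hand-cranked tube mixer and park its rotor

ROBOT

A 6-joint arm with a two-finger parallel gripper is mounted at the origin on the work surface. World frame = base frame: x ahead of the robot, y to its left, z up, the work surface at z = 0. Lengths are in m, angles in rad, forces in N, time in s.
With the tool pointing down it reaches from about 0.35 to 0.85 m from the base axis. Payload 8.1 kg.
Tool frame: the origin (TCP) lies between the finger pads, 19 mm behind the fingertips; this is the grasp point; z points along the fingers, y is the line along which they close (so a half turn about z gives the same grasp; the last joint's range is limited). The gripper opens to 93 mm and grips with 3 to 60 N. Pads are 15 mm wide; open, the fingers measure 128 mm over their backs; the gripper's body (75 mm by 188 mm) begins 65 mm behind the grasp point.
Start: joints at [-1.245, 0.13, 1.488, -0, 1.523, -0.085], TCP at [0.24, -0.55, 0.237] pointing down, gripper open.
Joint ranges: [-2.96, 2.96], [-0.89, 2.26], [0.02, 2.5], [-1.34, 4.48], [0, 2.73], [-2.66, 2.66]. Speed limits (rad/s): [2.39, 2.39, 2.79, 3.14, 3.14, 3.14].

INTERFACE

Orientations are given as a rotation vector (axis times angle).
In Python, from plant import telemetry, viewer, order gives the robot as it stands.
- The arm moves only by the tool send_rows, never from a script. Its argument "plan" is a list that holds one entry, the list of rows, each a list of 5 numbers: the closure, from -1 (fully open) to 1 (shut), then the shift along the world's x, y, z normalised to -1 to 1, where 1 is 0.2 m, then the turn about the world's z normalised to -1 to 1, where 1 is 60 degrees. A call has 1 to 20 rows; each row is the pose to reach, as a shift and turn from the pose commanded when the call began; what a row does not reach only later rows make up. A row lasts 1/12 s, in which the tool goes at most 41.7 mm and 7.16 degrees, less where a joint would pass 70% of its speed; a pose out of reach is approached as far as the arm can. A call with a number of a shift or a turn outside -1 to 1 is refused whole. A call with a gripper value outside its range is refused whole. The fingers move at their own pace and stop on an object; "force" is the grip in N (left out, the last holds). Time passes only in rows, so rows that repeat a pose let the fingers close. It gives the time, the measured TCP pose, the force, the opening and the grip force at its end, in the units of the state.
- telemetry.read_state(): the state, without advancing time (a new reading comes with each control period).
- viewer.read_camera(name): name is "side" or "top" or "wrist"; returns (picture, depth): 384x512x3 uint8, blue, green, red; 384x512 float32, m along the optical axis (not along the pixel's ray), 0 where there is no reading.
- viewer.calibration(name): a dict with "camera_matrix" (3x3 intrinsics, pixels), "extrinsics" (4x4, takes a point from camera to world coordinates); the wrist camera has in their place "hand_eye" (4x4, takes a point from camera to tool coordinates, whose origin is the TCP and whose axes are the flange's). Camera axes: x right, y up, looking along -z (the intrinsics and any distortion apply to the point x, -y, -z); pixel columns grow to the right and rows downward; lengths in m; the calibration is good to about 2 mm. A picture is of the moment at which its call begins: read the wrist's pose just before it. calibration takes no time and is no camera call.
- order.close_job(): hands the job in; it is judged then, once.
The state is a dict: "t": time; "q": joint angles; "dq": joint speeds; "joint_torque": joint torques, N m; "tool_pos": TCP position; "orientation": TCP orientation; "force": force on the tool from outside, world axes, zero at the start; "wrist_torque": the same for the moment, N m; "opening": finger opening in m; "gripper_force": force on a finger pad.
Only numpy, scipy, OpenCV 4.12 (cv2) and the standard library are available. Lean on these libraries where they do the work, as an engineer would, in place of code of your own. Each camera call takes 0.05 s, during which the arm holds its last target. There are 200 camera calls.

TASK

Grip the crank knob of the tube mixer and turn the rotor with its tubes counter-clockwise (seen from above) at 20 turns a minute, staying between 17 and 23 for at least 6 seconds, never over 28 and never backwards. Then bring the rotor to a stop with its index tab at the pointer on the housing, let go of the crank and leave everything at rest, with the glassware, racks and carton around it where they were.

Things in the scene. Friction and masses are not known exactly. Their poses are not given: they have to be found in the camera images.
- mixer: Hand-cranked tube mixer fixed on the table: white round housing (diameter 276 mm, 52 mm high), on it a metal rotor (diameter 210 mm) with seven capped tubes (tops 120 mm above the table), over it a crank; rotor and crank turn without end about one vertical axis. Origin: on that axis at table height; z up; its x axis points to the pointer.
- rotor_centre (a point): Rotor's upper face on the axis, 78 mm above the table. Nominal: moment of inertia 0.016 kg m2 (mass 3 kg; 0.7 to 1.4 times that from unit to unit), bearing drag 0.003 N m s/rad, dry bearing friction 0.005 N m. With the crank held still the rotor slows with a time constant of about 0.7 s; with the crank let go it coasts for seconds.
- crank_hub (a point): Top of the crank's hub on the axis, 154 mm above the table; hub and flat arm lie 140 to 154 mm high. The crank drives the rotor not rigidly but through a viscous soft-start coupling: torque on rotor = 0.020 N m s/rad x (crank speed - rotor speed), either sign, so the rotor lags and runs on when the crank stops. The crank has hardly any inertia.
- rotor (a joint): angle of the rotor in rad, growing counter-clockwise seen from above, counting on over full turns; 0 (and every multiple of 2 pi) is where the rotor's index tab stands exactly at the pointer. 20 turns a minute are 2.09 rad/s.
- knob_top (a point): centre of the top face of the crank's black knob, an upright cylinder of diameter 32 mm (206 mm above the table at its top, 156 mm at its bottom) that spins freely on its pin, 60 mm from the mixer's axis. Grip it from above at any yaw, say with the TCP 14 mm below this point, and lead it round without turning the tool. It starts anywhere on its circle.
- tab (a point): the outer end of the rotor's index tab, a black block 30 x 12 x 22 mm lying radially on the rotor's rim in the eighth place between the tubes; the point lies 110 mm from the axis, 92 mm above the table.
- pointer (a point): where the tab's point must come to rest: 110 mm from the axis, 92 mm above the table, right in front of the pointer, a dark steel post 22 x 14 mm and 40 mm high with a small nose, standing on the housing's rim beside the rotor (top 90 mm above the table).
- rack_white: bystander, loose: white plastic test-tube rack, 75 x 200 x 63 mm, with capped tubes up to 110 mm high; origin: centre of its underside
- rack_green: bystander, loose: green test-tube rack of the same shape; origin: centre of its underside
- rack_red: bystander, loose: red test-tube rack of the same shape; origin: centre of its underside
- amber_bottle: bystander, loose: small amber bottle with a cap, diameter 56 mm, 100 mm high, standing beside the mixer; origin: centre of its underside
- jar: bystander, loose: clear jar, diameter 72 mm, 100 mm high; origin: centre of its underside
- beaker: bystander, loose: empty glass beaker, diameter 68 mm, 75 mm high, standing beside the mixer; origin: centre of its underside
- tube_carton: bystander, loose: cardboard carton 110 x 70 x 45 mm; origin: centre of its underside

How it is judged:
On the way, in this order (a step that is already met when the one before it is completed fails the run):
1. the rotor turns counter-clockwise at 17 to 23 turns a minute for 6 s (velocity of joint rotor between 1.77 and 2.42 rad/s), for 6 s.
2. the rotor stands still with its index tab at the pointer (horizontal distance between tab and pointer below 0.014 m and velocity of joint rotor between -0.08 and 0.08 rad/s), for 0.3 s.
At the end, for the whole second after the job is handed in: The rotor is at rest (under 0.08 rad/s) with its index tab at the pointer (tab point within 14 mm of the pointer point, about 0.127 rad either way), the crank is released, and the bystanders are within 30 mm of where they stood (all of step 2 and distance of each of rack_white, rack_green, rack_red, amber_bottle, jar, beaker, tube_carton from where it was at the start of the episode below 0.03 m); the robot touches nothing.
It fails at once if the rotor runs over 28 turns a minute (velocity of joint rotor above 2.95 rad/s).
It fails at once if the rotor is turned backwards (clockwise faster than 0.35 rad/s) (velocity of joint rotor below -0.35 rad/s).
It fails at once if a bystander is knocked away or tipped (distance of any of rack_white, rack_green, rack_red, amber_bottle, jar, beaker, tube_carton from where it was at the start of the episode above 0.05 m or angle between any of rack_white, rack_green, rack_red, amber_bottle, jar, beaker, tube_carton's own z axis and vertical above 0.5 rad).
It also fails if it takes over 64 s, if anything falls off the work surface, if the arm or the gripper's body presses on something with over 40 N, if the wrist force passes 120 N, or if a joint passes its speed limit or range.

## Working session

There is one attempt and no reset: what is moved stays moved. The work goes in short steps, Python scripts to look and compute and a tool call to move; the robot and the scene stay as the last step left them, time stands still between calls to the robot, and variables do not carry over. Pictures are saved under pics/ and viewed, at most 10 in all, crops included, and the job is handed in when it is done.

Besides the shell and the picture viewer there is one more tool, called as name(argument=value, ...) on one line, values as JSON. send_rows: Moves the arm, as the interface text tells. Scaled input: -1 to 1 covers 0.2 m each way for a shift and 60 degrees each way for a turn. Its arguments: {"type":"object","properties":{"plan":{"type":"array"},"force":{"type":"number"}},"required":["plan"]}

```bash
ls; mkdir -p pics; python3 - <<'E'
from plant import telemetry, viewer
import cv2,numpy as np
s=telemetry.read_state();print({k:np.round(v,3) for k,v in s.items()})
for n in("top","side"):
    c=viewer.calibration(n);print(n,c)
    p,d=viewer.read_camera(n);cv2.imwrite(f"pics/{n}0.png",p);np.save(f"pics/{n}0.npy",d)
a=cv2.imread("pics/top0.png");cv2.imwrite("pics/top0b.png",a)
E
```

```text
pics
{'t': np.float64(0.0), 'q': array([-1.245,  0.131,  1.489, -0.   ,  1.523, -0.085]), 'dq': array([-0.   , -0.   , -0.002,  0.002,  0.001, -0.   ]), 'joint_torque': array([-2.0000e-03, -5.5985e+01, -4.9176e+01,  7.6000e-02,  3.5000e-02,
       -0.0000e+00]), 'tool_pos': array([ 0.239, -0.55 ,  0.236]), 'orientation': array([-3.074, -0.64 ,  0.   ]), 'force': array([0.18 , 0.211, 0.1  ]), 'wrist_torque': array([-0.025, -0.024,  0.017]), 'gripper_force': np.float64(0.0), 'opening': np.float64(0.093)}
top {'camera_matrix': array([[478.64572447,   0.        , 253.24812613],
       [  0.        , 478.64572447, 190.66409903],
       [  0.        ,   0.        ,   1.        ]]), 'extrinsics': array([[ 0.02648783,  0.98950048, -0.14208168,  0.32910515],
       [-0.99961669,  0.02736317,  0.0042102 ,  0.0034548 ],
       [ 0.0080538 ,  0.1419157 ,  0.98984598,  1.76738875],
       [ 0.        ,  0.        ,  0.        ,  1.        ]])}
side {'camera_matrix': array([[412.06442487,   0.        , 258.68924187],
       [  0.        , 412.06442487, 191.5134843 ],
       [  0.        ,   0.        ,   1.        ]]), 'extrinsics': array([[-0.92521894,  0.26190887, -0.27454265,  0.22267303],
       [-0.37932581, -0.65571423,  0.65280225,  0.82645801],
       [-0.00904682,  0.70812612,  0.70602801,  1.05863689],
       [ 0.        ,  0.        ,  0.        ,  1.        ]])}
```

View pics/top0.png

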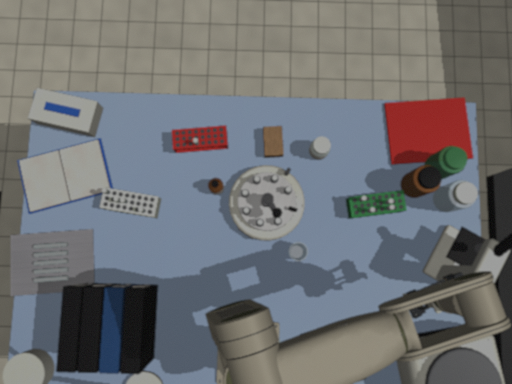

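View pics/side0.png

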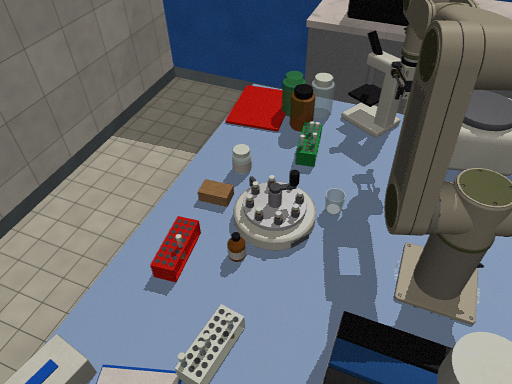

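The top view shows the mixer at about (267,202). The beaker is at (297,252), the amber bottle at (216,186) and the jar at (320,148). I'll zoom in on the mixer to identify the knob, tab and pointer.

```bash
cat > h.py <<'E'
import numpy as np, cv2
from plant import telemetry, viewer
def ray(n,u,v,c=None):
    c=c or viewer.calibration(n);K=c["camera_matrix"];E=c["extrinsics"]
    d=E[:3,:3]@np.array([(u-K[0,2])/K[0,0],-(v-K[1,2])/K[1,1],-1]);return E[:3,3],d
def plane(n,u,v,z):
    o,d=ray(n,u,v);return o+d*(z-o[2])/d[2]
def proj(n,P):
    c=viewer.calibration(n);K=c["camera_matrix"];E=c["extrinsics"]
    p=E[:3,:3].T@(np.asarray(P,float)-E[:3,3]);return np.array([K[0,2]+K[0,0]*p[0]/-p[2],K[1,2]-K[1,1]*p[1]/-p[2]])
E
python3 - <<'E'
from h import *
a=cv2.imread("pics/top0.png")[155:250,220:315];b=cv2.imread("pics/side0.png")[160:255,225:320]
cv2.imwrite("pics/z0.png",cv2.resize(np.hstack([a,b]),(800,400),interpolation=cv2.INTER_CUBIC))
# housing from white blob, top
for n,(x0,x1,y0,y1) in {"top":(220,315,155,250)}.items():
    im=cv2.imread(f"pics/{n}0.png").astype(int);hsv=cv2.cvtColor(im.astype(np.uint8),cv2.COLOR_BGR2HSV)
    m=((hsv[...,1]<60)&(hsv[...,2]>90)).astype(np.uint8);mm=np.zeros_like(m);mm[y0:y1,x0:x1]=m[y0:y1,x0:x1]
    c=max(cv2.findContours(mm,0,2)[0],key=cv2.contourArea);e=cv2.fitEllipse(cv2.convexHull(c));print(e,plane(n,*e[0],.05))
d=np.load("pics/top0.npy");v,u=np.mgrid[165:240,230:306]
P=np.array([ (lambda o,r:o+r*d[y,x])(*ray("top",x,y)) for y,x in zip(v.ravel(),u.ravel())])
for lo,hi in((.045,.058),(.072,.084),(.088,.1),(.112,.125),(.135,.16),(.19,.215)):
    s=P[(P[:,2]>lo)&(P[:,2]<hi)];print(lo,len(s),s.mean(0).round(4) if len(s) else'',s.min(0).round(3),s.max(0).round(3))
E
```

```text
((265.7759094238281, 202.9739532470703), (124.51060485839844, 139.5581817626953), 96.0057373046875) [ 0.53196323 -0.05027781  0.05      ]Traceback (most recent call last):
  File "<stdin>", line 10, in <module>
  File "h.py", line 4, in ray
    c=c or viewer.calibration(n);K=c["camera_matrix"];E=c["extrinsics"]
           ~~~~~~~~~~~~~~~~~~^^^
ValueError: time passes only in moves, steps and waits
```

View pics/z0.png

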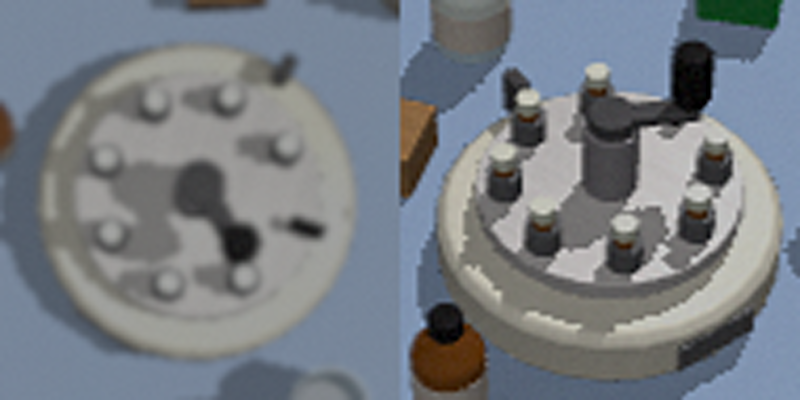

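Left (top view): hub at ≈(267,200), black knob at ≈(277,212), index tab at ≈(292,209) and pointer post at ≈(287.5,171).

```bash
sed -i 's/^def ray/_C={}\ndef cal(n):\n    if n not in _C:_C[n]=viewer.calibration(n)\n    return _C[n]\ndef ray/; s/c or viewer.calibration(n)/c or cal(n)/; s/c=viewer.calibration(n);K/c=cal(n);K/' h.py
python3 - <<'E'
from h import *
d=np.load("pics/top0.npy");im=cv2.imread("pics/top0.png");g=im.max(2)
v,u=np.mgrid[160:245,225:310]
P=np.array([ (lambda o,r:o+r*d[y,x])(*ray("top",x,y)) for y,x in zip(v.ravel(),u.ravel())]).reshape(*v.shape,3)
Z=P[...,2]
def show(nm,m):
    s=P[m];print(nm,len(s),s.mean(0).round(4),s.min(0).round(3),s.max(0).round(3)) if len(s) else print(nm,0)
show('housing',(Z>.046)&(Z<.058));show('hub',(Z>.135)&(Z<.165));show('knob',(Z>.19)&(Z<.22));show('tubes',(Z>.112)&(Z<.126))
R=P[(Z>.112)&(Z<.126)][:,:2]
# tubes circle: cluster
n,l,st,ce=cv2.connectedComponentsWithStats(((Z>.112)&(Z<.128)).astype(np.uint8))
T=[]
for i in range(1,n):
    if st[i,4]>3: T.append(plane("top",*(ce[i]+[225,160]),.12)); print('tube',T[-1].round(4),st[i,4])
# dark blobs
dark=(g[160:245,225:310]<75).astype(np.uint8)
n,l,st,ce=cv2.connectedComponentsWithStats(dark)
for i in range(1,n):
    if st[i,4]>5:
        c=ce[i]+[225,160];print('dark',st[i],c.round(1),'z',Z[l==i].mean().round(3),'@.206',plane("top",*c,.206).round(4)[:2],'@.092',plane("top",*c,.092).round(4)[:2],'@.154',plane("top",*c,.154)[:2].round(4))
# side knob
s=cv2.imread("pics/side0.png").max(2);D=(s[165:190,280:305]<50).astype(np.uint8)
n,l,st,ce=cv2.connectedComponentsWithStats(D)
for i in range(1,n):
    if st[i,4]>10:print('side dark',st[i],ce[i]+[280,165],plane("side",*(ce[i]+[280,165]),.181))
E
```

```text
housing 1406 [ 0.5292 -0.05    0.0519] [ 0.387 -0.189  0.046] [0.673 0.083 0.058]
hub 159 [ 0.5292 -0.0566  0.1522] [ 0.493 -0.082  0.135] [ 0.556 -0.034  0.164]
knob 67 [ 0.485  -0.0827  0.2057] [ 0.471 -0.096  0.196] [ 0.499 -0.07   0.214]
tubes 163 [ 0.5399 -0.0396  0.1196] [ 0.45  -0.131  0.112] [0.624 0.032 0.126]
tube [ 0.6151 -0.0771  0.12  ] 24
tube [ 0.6096 -0.0151  0.12  ] 25
tube [ 0.5762 -0.1241  0.12  ] 22
tube [0.5613 0.0253 0.12  ] 23
tube [0.4988 0.0196 0.12  ] 25
tube [ 0.4588 -0.0295  0.12  ] 24
tube [ 0.4644 -0.0914  0.12  ] 22
dark [60  9  4  6 14] [286.5 171.8] z 0.087 @.206 [ 0.6195 -0.1117] @.092 [ 0.6407 -0.1202] @.154 [ 0.6292 -0.1156]
dark [ 37  34  19  24 186] [270.5 204.7] z 0.185 @.206 [ 0.5082 -0.0611] @.092 [ 0.5212 -0.0658] @.154 [ 0.5141 -0.0633]
dark [64 47  7  4 20] [292.  208.8] z 0.098 @.206 [ 0.4968 -0.1317] @.092 [ 0.5091 -0.1415] @.154 [ 0.5024 -0.1362]
side dark [  0   5  19  20 169] [292.85207101 179.70414201] [ 0.48519298 -0.07234883  0.181     ]
```

send_rows(plan=[[[-1,0.2,0.2,0.2,0],[-1,0.4,0.4,0.2,0],[-1,0.6,0.6,0.2,0],[-1,0.7,0.8,0.2,0],[-1,0.8,1.0,0.2,0],[-1,0.8,1.0,0.2,0],[-1,0.8,1.0,0.2,0]]])

```text
t: 0.68
tool_pos: [0.4018, -0.3459, 0.2774]
orientation: [-3.073, -0.645, -0.002]
force: [0.7, 0.2, 0.3]
opening: 0.0926
gripper_force: 0.0
```

send_rows(plan=[[[-1,0.1,0.2,0,0],[-1,0.2,0.4,0,0],[-1,0.3,0.6,0,0],[-1,0.4,0.8,0,0],[-1,0.4,1.0,0,0],[-1,0.4,1.0,0,0],[-1,0.4,1.0,0,0]]])

```text
t: 1.27
tool_pos: [0.4799, -0.1472, 0.2772]
orientation: [-3.073, -0.647, 0.0]
force: [0.3, -0.2, 0.9]
opening: 0.0927
gripper_force: 0.0
```

send_rows(plan=[[[-1,0.025,0.17,0,0],[-1,0.025,0.335,0,0],[-1,0.025,0.335,0,0],[-1,0.025,0.335,0,0]]])

```text
t: 1.6
tool_pos: [0.4845, -0.0833, 0.2773]
orientation: [3.075, 0.643, -0.001]
force: [0.1, -0.4, 0.4]
opening: 0.0932
gripper_force: 0.0
```

```bash
python3 - <<'E'
from h import *
from scipy.spatial.transform import Rotation as Rn
s=telemetry.read_state();p,d=viewer.read_camera("wrist");cv2.imwrite("pics/w0.png",p)
c=viewer.calibration("wrist");T=np.eye(4);T[:3,:3]=Rn.from_rotvec(s["orientation"]).as_matrix();T[:3,3]=s["tool_pos"]
E=T@c["hand_eye"];C={"camera_matrix":c["camera_matrix"],"extrinsics":E};print(s["tool_pos"].round(4) if hasattr(s["tool_pos"],'round') else s["tool_pos"],E.round(3))
v,u=np.mgrid[0:384,0:512]
K=c["camera_matrix"];q=np.stack([(u-K[0,2])/K[0,0]*d,-(v-K[1,2])/K[1,1]*d,-d],-1)
P=q@E[:3,:3].T+E[:3,3];Z=P[...,2]*(d>0)
near=np.hypot(P[...,0]-.485,P[...,1]+.083)<.035
for nm,m in(('knob',(Z>.2)&(Z<.212)&near),('hub',(Z>.147)&(Z<.159)&(np.hypot(P[...,0]-.537,P[...,1]+.053)<.04))):
    if m.sum()>20:
        a=P[m];print(nm,m.sum(),a.mean(0).round(4),cv2.minEnclosingCircle(a[:,:2].astype(np.float32)))
E
```

```text
[ 0.4845 -0.0833  0.2773] [[ 0.4    0.875  0.274  0.564]
 [-0.917  0.381  0.12  -0.051]
 [ 0.001 -0.299  0.954  0.424]
 [ 0.     0.     0.     1.   ]]
knob 1043 [ 0.4883 -0.083   0.2048] ((0.48691993951797485, -0.08346451818943024), 0.015628011897206306)
hub 1856 [ 0.5317 -0.057   0.153 ] ((0.5282207131385803, -0.0585450679063797), 0.02997744455933571)
```

View pics/w0.png

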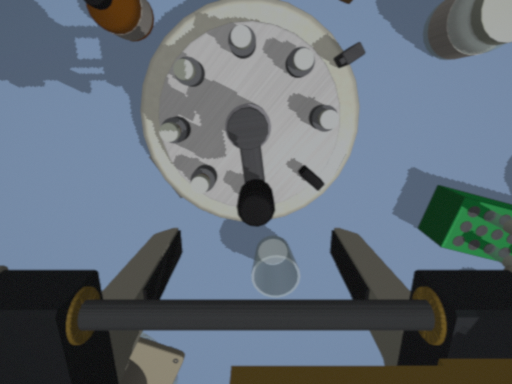

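Wrist view: knob (255,203), hub (248,126), tab (312,178), pointer (350,53). I'll refine the axis and angles from this closer view.

```bash
cat >> h.py <<'E'
from scipy.spatial.transform import Rotation as Rn
def wrist():
    s=telemetry.read_state();p,d=viewer.read_camera("wrist");c=viewer.calibration("wrist")
    T=np.eye(4);T[:3,:3]=Rn.from_rotvec(s["orientation"]).as_matrix();T[:3,3]=s["tool_pos"]
    E=T@c["hand_eye"];K=c["camera_matrix"];v,u=np.mgrid[0:384,0:512]
    P=np.stack([(u-K[0,2])/K[0,0]*d,-(v-K[1,2])/K[1,1]*d,-d],-1)@E[:3,:3].T+E[:3,3]
    P[d<=0]=0
    return s,p,P
def blobs(P,m,mn=30):
    n,l,st,ce=cv2.connectedComponentsWithStats(m.astype(np.uint8))
    return [(P[l==i][:,:3].mean(0),st[i,4]) for i in range(1,n) if st[i,4]>=mn]
E
python3 - <<'E'
from h import *
from scipy.optimize import least_squares
s,p,P=wrist();Z=P[...,2];C=np.array([.537,-.053]);r=np.hypot(P[...,0]-C[0],P[...,1]-C[1]);g=p.max(2)
T=np.array([b[0][:2] for b in blobs(P,(Z>.116)&(Z<.125)&(r<.11))]);print('tubes',T.round(4))
f=least_squares(lambda x:np.hypot(*(T-x[:2]).T)-x[2],[*C,.08]);print('circle',f.x.round(4),f.fun.round(4))
C=f.x[:2]
for nm,m in(('tab',(Z>.085)&(Z<.104)&(r<.115)&(r>.07)&(g<60)),('ptr',(Z>.07)&(Z<.096)&(r>.113)&(r<.15)&(g<110)),('ptrtop',(Z>.084)&(Z<.096)&(r>.105)&(r<.15)&(g<140))):
    for c,n in blobs(P,m,20):print(nm,n,c.round(4),'r',np.hypot(*(c[:2]-C)).round(4),'ang',np.degrees(np.arctan2(*(c[:2]-C)[::-1])).round(2))
a=np.degrees(np.arctan2(T[:,1]-C[1],T[:,0]-C[0]));print(np.sort(a).round(1))
E
```

```text
tubes [[ 0.6102 -0.0146]
 [ 0.6162 -0.0769]
 [ 0.562   0.0251]
 [ 0.5766 -0.125 ]
 [ 0.4998  0.0191]
 [ 0.46   -0.0292]]
circle [ 0.5382 -0.053   0.0816] [ 0.  0. -0. -0. -0.  0.]
tab 26 [ 0.5802 -0.1124  0.0959] r 0.0728 ang -54.71
tab 22 [0.5129 0.0167 0.0928] r 0.0741 ang 109.9
tab 245 [ 0.5118 -0.1414  0.0988] r 0.0922 ang -106.63
ptr 380 [ 0.6453 -0.1229  0.0882] r 0.1279 ang -33.14
ptrtop 349 [ 0.6459 -0.1234  0.0892] r 0.1287 ang -33.18
[-61.9 -17.   28.1  73.1 118.  163.1]
```

send_rows(plan=[[[-1,0.01,0,-0.2,0],[-1,0.01,0,-0.35,0],[-1,0.01,0,-0.425,0],[-1,0.01,0,-0.425,0],[1,0.01,0,-0.425,0],[1,0.01,0,-0.425,0],[1,0.01,0,-0.425,0],[1,0.01,0,-0.425,0],[1,0.01,0,-0.425,0],[1,0.01,0,-0.425,0]]], force=20)

```text
t: 2.53
tool_pos: [0.4871, -0.0832, 0.1933]
orientation: [3.075, 0.641, 0.002]
force: [-0.3, 0.7, 0.2]
opening: 0.0576
gripper_force: 0.0
```

```bash
python3 - <<'E'
import numpy as np
# per-call rows: circle radius .06, start -149.2deg, increments
R=.06;a=np.radians(-149.2)
inc=2*np.pi/28
def rows(a0,incs):
    x=a0+np.cumsum(incs);return np.c_[(R*np.cos(x)-R*np.cos(a0))/.2,(R*np.sin(x)-R*np.sin(a0))/.2].round(3).tolist(),x[-1]
I=[.05,.1,.15,.2]+[inc]*16
r,a1=rows(a,I);print('A',a1,[[1,x,y,0,0] for x,y in r])
for k in range(5):
    r,a1=rows(a1,[inc]*20);print(k,a1,[[1,x,y,0,0] for x,y in r])
E
```

```text
A 1.4863603601270814 [[1, 0.008, -0.013, 0, 0], [1, 0.026, -0.037, 0, 0], [1, 0.057, -0.069, 0, 0], [1, 0.105, -0.105, 0, 0], [1, 0.167, -0.132, 0, 0], [1, 0.232, -0.145, 0, 0], [1, 0.3, -0.143, 0, 0], [1, 0.365, -0.127, 0, 0], [1, 0.424, -0.096, 0, 0], [1, 0.476, -0.053, 0, 0], [1, 0.516, 0.001, 0, 0], [1, 0.543, 0.062, 0, 0], [1, 0.557, 0.128, 0, 0], [1, 0.555, 0.195, 0, 0], [1, 0.538, 0.261, 0, 0], [1, 0.507, 0.32, 0, 0], [1, 0.464, 0.372, 0, 0], [1, 0.41, 0.412, 0, 0], [1, 0.349, 0.439, 0, 0], [1, 0.283, 0.453, 0, 0]]
0 5.974349865255357 [[1, -0.067, -0.002, 0, 0], [1, -0.132, -0.019, 0, 0], [1, -0.192, -0.049, 0, 0], [1, -0.243, -0.093, 0, 0], [1, -0.284, -0.146, 0, 0], [1, -0.311, -0.208, 0, 0], [1, -0.324, -0.274, 0, 0], [1, -0.322, -0.341, 0, 0], [1, -0.306, -0.406, 0, 0], [1, -0.275, -0.466, 0, 0], [1, -0.231, -0.517, 0, 0], [1, -0.178, -0.557, 0, 0], [1, -0.116, -0.585, 0, 0], [1, -0.051, -0.598, 0, 0], [1, 0.017, -0.596, 0, 0], [1, 0.082, -0.579, 0, 0], [1, 0.141, -0.548, 0, 0], [1, 0.193, -0.505, 0, 0], [1, 0.233, -0.451, 0, 0], [1, 0.261, -0.39, 0, 0]]
1 10.4623393703836
[... 1441 characters left out ...]
0.476, -0.359, 0, 0], [1, 0.504, -0.297, 0, 0], [1, 0.517, -0.231, 0, 0], [1, 0.515, -0.164, 0, 0], [1, 0.498, -0.099, 0, 0], [1, 0.467, -0.04, 0, 0]]
4 23.92630788576846 [[1, -0.043, 0.051, 0, 0], [1, -0.097, 0.092, 0, 0], [1, -0.158, 0.119, 0, 0], [1, -0.224, 0.132, 0, 0], [1, -0.291, 0.13, 0, 0], [1, -0.356, 0.114, 0, 0], [1, -0.416, 0.083, 0, 0], [1, -0.467, 0.04, 0, 0], [1, -0.508, -0.014, 0, 0], [1, -0.535, -0.075, 0, 0], [1, -0.548, -0.141, 0, 0], [1, -0.547, -0.208, 0, 0], [1, -0.53, -0.274, 0, 0], [1, -0.499, -0.333, 0, 0], [1, -0.456, -0.385, 0, 0], [1, -0.402, -0.425, 0, 0], [1, -0.341, -0.452, 0, 0], [1, -0.275, -0.466, 0, 0], [1, -0.208, -0.464, 0, 0], [1, -0.143, -0.447, 0, 0]]
```

send_rows(plan=[[[1,0,0,0,0],[1,0,0,0,0],[1,0,0,0,0],[1,0,0,0,0],[1,0,0,0,0],[1,0,0,0,0],[1,0,0,0,0]]])

```text
t: 3.12
tool_pos: [0.4866, -0.083, 0.1924]
orientation: [-3.075, -0.641, 0.0]
force: [0.5, 0.7, -0.1]
opening: 0.0312
gripper_force: 20.0
```

send_rows(plan=[[[1,0.008,-0.013,0,0],[1,0.026,-0.037,0,0],[1,0.057,-0.069,0,0],[1,0.105,-0.105,0,0],[1,0.167,-0.132,0,0],[1,0.232,-0.145,0,0],[1,0.3,-0.143,0,0],[1,0.365,-0.127,0,0],[1,0.424,-0.096,0,0],[1,0.476,-0.053,0,0],[1,0.516,0.001,0,0],[1,0.543,0.062,0,0],[1,0.557,0.128,0,0],[1,0.555,0.195,0,0],[1,0.538,0.261,0,0],[1,0.507,0.32,0,0],[1,0.464,0.372,0,0],[1,0.41,0.412,0,0],[1,0.349,0.439,0,0],[1,0.283,0.453,0,0]]])

```text
t: 4.78
tool_pos: [0.5431, 0.0084, 0.1924]
orientation: [-3.075, -0.642, -0.002]
force: [0.4, -3.0, 0.7]
opening: 0.0315
gripper_force: 20.0
```

send_rows(plan=[[[1,-0.067,-0.002,0,0],[1,-0.132,-0.019,0,0],[1,-0.192,-0.049,0,0],[1,-0.243,-0.093,0,0],[1,-0.284,-0.146,0,0],[1,-0.311,-0.208,0,0],[1,-0.324,-0.274,0,0],[1,-0.322,-0.341,0,0],[1,-0.306,-0.406,0,0],[1,-0.275,-0.466,0,0],[1,-0.231,-0.517,0,0],[1,-0.178,-0.557,0,0],[1,-0.116,-0.585,0,0],[1,-0.051,-0.598,0,0],[1,0.017,-0.596,0,0],[1,0.082,-0.579,0,0],[1,0.141,-0.548,0,0],[1,0.193,-0.505,0,0],[1,0.233,-0.451,0,0],[1,0.261,-0.39,0,0]]])

```text
t: 6.45
tool_pos: [0.5953, -0.0701, 0.1921]
orientation: [-3.074, -0.64, 0.005]
force: [-10.8, 3.5, 6.7]
opening: 0.0312
gripper_force: 20.0
```

```bash
cat >> h.py <<'E'
C=np.array([.5382,-.053])
def tab(save=None):
    s,p,P=wrist();Z=P[...,2];dx=P[...,:2]-C;r=np.hypot(dx[...,0],dx[...,1]);g=p.max(2)
    if save: cv2.imwrite(f"pics/{save}.png",p)
    out=[]
    for c,n in blobs(P,(Z>.088)&(Z<.104)&(r<.113)&(r>.06)&(g<60),40):
        out.append((n,np.hypot(*(c[:2]-C)).round(4),np.degrees(np.arctan2(*(c[:2]-C)[::-1])).round(2),c[2].round(3)))
    T=[b[0][:2]-C for b in blobs(P,(Z>.116)&(Z<.125)&(r<.095)&(r>.068))]
    a=np.array([np.degrees(np.arctan2(t[1],t[0])) for t in T])
    print('t',s['t'],'tab cand',out,'tubes',a.round(1),'mod45',(a%45).round(1))
E
python3 -c "
from h import *
tab('w1')"
```

```text
t 6.45 tab cand [(np.int32(59), np.float64(0.0773), np.float64(78.72), np.float64(0.091)), (np.int32(98), np.float64(0.0815), np.float64(-39.07), np.float64(0.093)), (np.int32(93), np.float64(0.0724), np.float64(126.08), np.float64(0.092))] tubes [  42.2   -2.5   86.9  -45.3  -93.1 -137.6] mod45 [42.2 42.5 41.9 44.7 41.9 42.4]
```

View pics/w1.png

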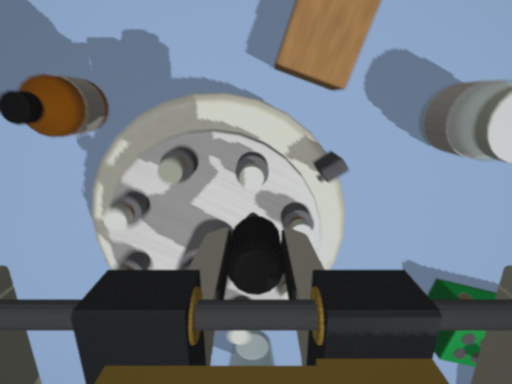

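View shows tubes around the hub with two slots hidden by the hand, and nothing disturbed. I'll keep turning.

send_rows(plan=[[[1,0.013,0.066,0,0],[1,0.011,0.133,0,0],[1,-0.006,0.198,0,0],[1,-0.036,0.258,0,0],[1,-0.08,0.309,0,0],[1,-0.133,0.35,0,0],[1,-0.195,0.377,0,0],[1,-0.261,0.39,0,0],[1,-0.328,0.388,0,0],[1,-0.393,0.371,0,0],[1,-0.452,0.341,0,0],[1,-0.504,0.297,0,0],[1,-0.544,0.244,0,0],[1,-0.572,0.182,0,0],[1,-0.585,0.116,0,0],[1,-0.583,0.049,0,0],[1,-0.566,-0.016,0,0],[1,-0.535,-0.075,0,0],[1,-0.492,-0.127,0,0],[1,-0.438,-0.167,0,0]]])

```text
t: 8.17
tool_pos: [0.509, -0.1046, 0.1924]
orientation: [-3.075, -0.64, -0.002]
force: [4.9, 7.9, -1.2]
opening: 0.0312
gripper_force: 20.0
```

```bash
python3 -c "
from h import *
tab()
tab()"
```

```text
t 8.1667 tab cand [(np.int32(383), np.float64(0.0937), np.float64(15.98), np.float64(0.098)), (np.int32(82), np.float64(0.069), np.float64(106.66), np.float64(0.092)), (np.int32(43), np.float64(0.0689), np.float64(154.21), np.float64(0.09)), (np.int32(85), np.float64(0.0718), np.float64(-111.52), np.float64(0.093)), (np.int32(59), np.float64(0.0695), np.float64(-160.05), np.float64(0.091))] tubes [  63.2  -26.7  108.2  -71.6  153.4 -112.5 -165.8] mod45 [18.2 18.3 18.2 18.4 18.4 22.5 14.2]
t 8.2167 tab cand [(np.int32(600), np.float64(0.0933), np.float64(22.75), np.float64(0.098)), (np.int32(101), np.float64(0.0702), np.float64(65.05), np.float64(0.093)), (np.int32(136), np.float64(0.0701), np.float64(111.36), np.float64(0.093)), (np.int32(94), np.float64(0.0694), np.float64(158.23), np.float64(0.093)), (np.int32(77), np.float64(0.0704), np.float64(-106.6), np.float64(0.094)), (np.int32(71), np.float64(0.0689), np.float64(-155.42), np.float64(0.092))] tubes [ -20.8   69.2  -65.6  114.3 -108.5  159.4] mod45 [24.2 24.2 24.4 24.3 26.5 24.4]
```

send_rows(plan=[[[1,0.061,-0.027,0,0],[1,0.127,-0.041,0,0],[1,0.194,-0.039,0,0],[1,0.259,-0.022,0,0],[1,0.319,0.009,0,0],[1,0.37,0.052,0,0],[1,0.411,0.106,0,0],[1,0.438,0.167,0,0],[1,0.451,0.233,0,0],[1,0.45,0.3,0,0],[1,0.433,0.365,0,0],[1,0.402,0.425,0,0],[1,0.359,0.476,0,0],[1,0.305,0.517,0,0],[1,0.244,0.544,0,0],[1,0.178,0.557,0,0],[1,0.111,0.555,0,0],[1,0.046,0.539,0,0],[1,-0.014,0.508,0,0],[1,-0.065,0.465,0,0]]])

```text
t: 9.93
tool_pos: [0.4942, -0.0101, 0.1924]
orientation: [-3.074, -0.642, 0.001]
force: [0.5, 0.2, 2.2]
opening: 0.031
gripper_force: 20.0
```

send_rows(plan=[[[1,-0.04,-0.054,0,0],[1,-0.068,-0.115,0,0],[1,-0.081,-0.181,0,0],[1,-0.079,-0.248,0,0],[1,-0.062,-0.313,0,0],[1,-0.032,-0.373,0,0],[1,0.012,-0.424,0,0],[1,0.065,-0.465,0,0],[1,0.127,-0.492,0,0],[1,0.193,-0.505,0,0],[1,0.26,-0.503,0,0],[1,0.325,-0.486,0,0],[1,0.385,-0.456,0,0],[1,0.436,-0.412,0,0],[1,0.476,-0.359,0,0],[1,0.504,-0.297,0,0],[1,0.517,-0.231,0,0],[1,0.515,-0.164,0,0],[1,0.498,-0.099,0,0],[1,0.467,-0.04,0,0]]])

```text
t: 11.6
tool_pos: [0.5887, -0.0193, 0.1922]
orientation: [3.075, 0.64, -0.002]
force: [-4.2, -3.6, 2.9]
opening: 0.0313
gripper_force: 20.0
```

send_rows(plan=[[[1,-0.043,0.051,0,0],[1,-0.097,0.092,0,0],[1,-0.158,0.119,0,0],[1,-0.224,0.132,0,0],[1,-0.291,0.13,0,0],[1,-0.356,0.114,0,0],[1,-0.416,0.083,0,0],[1,-0.467,0.04,0,0],[1,-0.508,-0.014,0,0],[1,-0.535,-0.075,0,0],[1,-0.548,-0.141,0,0],[1,-0.547,-0.208,0,0],[1,-0.53,-0.274,0,0],[1,-0.499,-0.333,0,0],[1,-0.456,-0.385,0,0],[1,-0.402,-0.425,0,0],[1,-0.341,-0.452,0,0],[1,-0.275,-0.466,0,0],[1,-0.208,-0.464,0,0],[1,-0.143,-0.447,0,0]]])

```text
t: 13.27
tool_pos: [0.5611, -0.1073, 0.1921]
orientation: [-3.072, -0.64, -0.001]
force: [-5.6, 12.9, 6.0]
opening: 0.031
gripper_force: 20.0
```

```bash
cat > rows.py <<'E'
import numpy as np
R=.06
def rows(a0,incs):
    x=a0+np.cumsum(incs);r=np.c_[(R*np.cos(x)-R*np.cos(a0))/.2,(R*np.sin(x)-R*np.sin(a0))/.2].round(3).tolist()
    print(x[-1],[[1,a,b,0,0] for a,b in r]);return x[-1]
E
python3 - <<'E'
from rows import *
from plant import telemetry
a=23.926308;inc=2*np.pi/28
for k in range(2):a=rows(a,[inc]*20)
p=np.array(telemetry.read_state()["tool_pos"])[:2]-[.5382,-.053];print(p.round(4),np.hypot(*p),np.arctan2(p[1],p[0])+8*np.pi)
E
```

```text
28.414297505128275 [[1, 0.06, 0.031, 0, 0], [1, 0.111, 0.074, 0, 0], [1, 0.151, 0.128, 0, 0], [1, 0.179, 0.189, 0, 0], [1, 0.192, 0.255, 0, 0], [1, 0.19, 0.322, 0, 0], [1, 0.173, 0.387, 0, 0], [1, 0.143, 0.447, 0, 0], [1, 0.099, 0.498, 0, 0], [1, 0.046, 0.539, 0, 0], [1, -0.016, 0.566, 0, 0], [1, -0.082, 0.579, 0, 0], [1, -0.149, 0.577, 0, 0], [1, -0.214, 0.561, 0, 0], [1, -0.274, 0.53, 0, 0], [1, -0.325, 0.486, 0, 0], [1, -0.365, 0.433, 0, 0], [1, -0.393, 0.371, 0, 0], [1, -0.406, 0.306, 0, 0], [1, -0.404, 0.238, 0, 0]]
32.90228701025655 [[1, 0.017, -0.065, 0, 0], [1, 0.048, -0.125, 0, 0], [1, 0.091, -0.176, 0, 0], [1, 0.145, -0.216, 0, 0], [1, 0.206, -0.244, 0, 0], [1, 0.272, -0.257, 0, 0], [1, 0.339, -0.255, 0, 0], [1, 0.404, -0.238, 0, 0], [1, 0.464, -0.208, 0, 0], [1, 0.515, -0.164, 0, 0], [1, 0.555, -0.111, 0, 0], [1, 0.583, -0.049, 0, 0], [1, 0.596, 0.017, 0, 0], [1, 0.594, 0.084, 0, 0], [1, 0.577, 0.149, 0, 0], [1, 0.547, 0.208, 0, 0], [1, 0.503, 0.26, 0, 0], [1, 0.45, 0.3, 0, 0], [1, 0.388, 0.328, 0, 0], [1, 0.322, 0.341, 0, 0]]
[ 0.0229 -0.0543] 0.05890424292575723 23.961658142106394
```

send_rows(plan=[[[1,0.06,0.031,0,0],[1,0.111,0.074,0,0],[1,0.151,0.128,0,0],[1,0.179,0.189,0,0],[1,0.192,0.255,0,0],[1,0.19,0.322,0,0],[1,0.173,0.387,0,0],[1,0.143,0.447,0,0],[1,0.099,0.498,0,0],[1,0.046,0.539,0,0],[1,-0.016,0.566,0,0],[1,-0.082,0.579,0,0],[1,-0.149,0.577,0,0],[1,-0.214,0.561,0,0],[1,-0.274,0.53,0,0],[1,-0.325,0.486,0,0],[1,-0.365,0.433,0,0],[1,-0.393,0.371,0,0],[1,-0.406,0.306,0,0],[1,-0.404,0.238,0,0]]])

```text
t: 14.93
tool_pos: [0.4785, -0.0615, 0.1924]
orientation: [-3.075, -0.641, 0.002]
force: [-0.9, -0.2, 1.6]
opening: 0.0313
gripper_force: 20.0
```

send_rows(plan=[[[1,0.017,-0.065,0,0],[1,0.048,-0.125,0,0],[1,0.091,-0.176,0,0],[1,0.145,-0.216,0,0],[1,0.206,-0.244,0,0],[1,0.272,-0.257,0,0],[1,0.339,-0.255,0,0],[1,0.404,-0.238,0,0],[1,0.464,-0.208,0,0],[1,0.515,-0.164,0,0],[1,0.555,-0.111,0,0],[1,0.583,-0.049,0,0],[1,0.596,0.017,0,0],[1,0.594,0.084,0,0],[1,0.577,0.149,0,0],[1,0.547,0.208,0,0],[1,0.503,0.26,0,0],[1,0.45,0.3,0,0],[1,0.388,0.328,0,0],[1,0.322,0.341,0,0]]])

```text
t: 16.6
tool_pos: [0.5446, 0.0082, 0.1924]
orientation: [-3.075, -0.641, -0.003]
force: [0.2, -0.7, 1.1]
opening: 0.031
gripper_force: 20.0
```

```bash
python3 -c "
from h import *
tab()
tab()
s=telemetry.read_state();p=np.array(s['tool_pos'])[:2]-C;print(s['t'],np.arctan2(p[1],p[0])+10*np.pi)
from rows import *
print(rows(32.902287,[.2244*i/6 for i in (4,2,1)]))
"
```

```text
t 16.6 tab cand [(np.int32(99), np.float64(0.0791), np.float64(3.73), np.float64(0.095)), (np.int32(51), np.float64(0.0863), np.float64(76.72), np.float64(0.092)), (np.int32(435), np.float64(0.0898), np.float64(-49.27), np.float64(0.098)), (np.int32(137), np.float64(0.0693), np.float64(-92.76), np.float64(0.094))] tubes [39.8 -4.9 84.5] mod45 [39.8 40.1 39.5]
t 16.65 tab cand [(np.int32(102), np.float64(0.0833), np.float64(9.24), np.float64(0.096)), (np.int32(573), np.float64(0.0922), np.float64(-43.06), np.float64(0.097)), (np.int32(178), np.float64(0.0704), np.float64(-86.11), np.float64(0.094)), (np.int32(100), np.float64(0.0712), np.float64(176.65), np.float64(0.093))] tubes [ 45.7   1.   90.4 -85.1 139.1] mod45 [0.7 1.  0.4 4.9 4.1]
16.7 32.89876252505228
33.164087 [[1, -0.045, 0.0, 0, 0], [1, -0.067, -0.002, 0, 0], [1, -0.078, -0.004, 0, 0]]
33.164087
```

send_rows(plan=[[[1,0,0,0,0],[1,0,0,0,0],[1,0,0,0,0],[1,0,0,0,0],[1,0,0,0,0],[1,0,0,0,0]]])

```text
t: 17.2
tool_pos: [0.5445, 0.0079, 0.1925]
orientation: [-3.074, -0.641, -0.002]
force: [0.9, 5.6, 2.8]
opening: 0.0311
gripper_force: 20.0
```

```bash
python3 -c "
from h import *
tab()
tab()
"
```

```text
t 17.2 tab cand [(np.int32(613), np.float64(0.0948), np.float64(0.82), np.float64(0.098)), (np.int32(45), np.float64(0.0837), np.float64(81.15), np.float64(0.091)), (np.int32(186), np.float64(0.0749), np.float64(-38.28), np.float64(0.094)), (np.int32(183), np.float64(0.0709), np.float64(-87.01), np.float64(0.093)), (np.int32(118), np.float64(0.0717), np.float64(175.07), np.float64(0.093))] tubes [ 44.7  89.3 -45.  138.2] mod45 [44.7 44.3 45.   3.2]
t 17.25 tab cand [(np.int32(612), np.float64(0.0949), np.float64(3.33), np.float64(0.098)), (np.int32(178), np.float64(0.0752), np.float64(-35.5), np.float64(0.094)), (np.int32(55), np.float64(0.083), np.float64(83.75), np.float64(0.091)), (np.int32(178), np.float64(0.071), np.float64(-84.21), np.float64(0.094)), (np.int32(126), np.float64(0.072), np.float64(176.98), np.float64(0.093))] tubes [ 47.2 -42.5  91.8 -83.7 139.9] mod45 [2.2 2.5 1.8 6.3 4.9]
```

send_rows(plan=[[[1,0,0,0,0],[1,0,0,0,0],[1,0,0,0,0],[1,0,0,0,0],[1,0,0,0,0],[1,0,0,0,0],[1,0,0,0,0],[1,0,0,0,0],[1,0,0,0,0],[1,0,0,0,0],[1,0,0,0,0],[1,0,0,0,0],[1,0,0,0,0],[1,0,0,0,0],[1,0,0,0,0],[1,0,0,0,0]]])

```text
t: 18.63
tool_pos: [0.5446, 0.008, 0.1925]
orientation: [-3.074, -0.641, -0.002]
force: [-0.3, 5.6, 1.7]
opening: 0.0313
gripper_force: 20.0
```

```bash
python3 -c "
from h import *
tab()
tab()
"
```

```text
t 18.6333 tab cand [(np.int32(569), np.float64(0.0957), np.float64(28.09), np.float64(0.099)), (np.int32(142), np.float64(0.0794), np.float64(-9.28), np.float64(0.093)), (np.int32(180), np.float64(0.0733), np.float64(-56.53), np.float64(0.094)), (np.int32(83), np.float64(0.0812), np.float64(108.44), np.float64(0.093))] tubes [-17.3  72.2 -62.3] mod45 [27.7 27.2 27.7]
t 18.6833 tab cand [(np.int32(568), np.float64(0.0956), np.float64(28.07), np.float64(0.099)), (np.int32(146), np.float64(0.0795), np.float64(-9.29), np.float64(0.093)), (np.int32(183), np.float64(0.0731), np.float64(-56.76), np.float64(0.093)), (np.int32(83), np.float64(0.0811), np.float64(108.5), np.float64(0.093))] tubes [-17.2  72.2 -62.4] mod45 [27.8 27.2 27.6]
```

```bash
cat > sim.py <<'E'
import numpy as np
def sim(crank,I,fc,w=0.,dt=1/480,T=4,k=.02,b=.003):
    th=0;out=[]
    for i in range(int(T/dt)):
        t=i*dt;tau=k*(crank(t)-w)-b*w
        if abs(w)<1e-4 and abs(tau)<fc: w=0
        else:
            s=np.sign(w) if abs(w)>=1e-4 else np.sign(tau)
            wn=w+dt*(tau-fc*s)/I
            w=0 if wn*w<0 else wn
        th+=w*dt;out.append((t+dt,th,w))
    return np.array(out)
E
python3 - <<'E'
from sim import *
from rows import rows
from scipy.optimize import least_squares
D=np.radians([5.9,49.9,52.4,77.8]);ts=[.05,.6,.65,2.0]
def res(p):
    o=sim(lambda t:2.69 if t<p[3] else 0,p[0],p[1],w=p[2],T=2.1);return np.interp(ts,o[:,0],o[:,1])-D
f=least_squares(lambda p:np.r_[res(p)*50,(p[0]-.016)/.005,(p[1]-.005)/.0015,(p[2]-2.12)/.05,(p[3]-.03)/.03],[.016,.005,2.1,.03],bounds=([.01,.002,1.9,0],[.024,.009,2.3,.1]),diff_step=.01)
print(f.x,np.degrees(res(f.x)).round(2));I,fc=f.x[:2]
for N in range(30,61,2):
    inc=[.06]+[.125]*N+[.06]
    o=sim(lambda t:(inc[int(t*12)]*12 if t*12<len(inc) else 0),I,fc,T=N/12+3);print(N,sum(inc),o[-1,1])
E
```

```text
[0.0182231  0.0041991  2.08646239 0.03      ] [ 0.05  0.62  0.67 -0.34]
30 3.87 2.60690903659845
32 4.12 2.7929303044258407
34 4.37 2.979134941438576
36 4.62 3.1654865453582373
38 4.87 3.3519560942790463
40 5.12 3.5385206657603354
42 5.37 3.7251616699147485
44 5.62 3.91186448435579
46 5.87 4.098616951928373
48 6.12 4.285409696768063
50 6.37 4.4722347941793235
52 6.62 4.6590863733374235
54 6.87 4.845959119719669
56 7.12 5.032849013066409
58 7.37 5.21975279667987
60 7.62 5.4066678479959265
```

```bash
python3 - <<'E'
from rows import *
a=32.902287
a=rows(a,[.06]+[.125]*19);a=rows(a,[.125]*20);a=rows(a,[.125]*17+[.06]+[0,0])
E
```

```text
35.337287 [[1, -0.018, 0.001, 0, 0], [1, -0.055, -0.0, 0, 0], [1, -0.092, -0.007, 0, 0], [1, -0.128, -0.017, 0, 0], [1, -0.163, -0.032, 0, 0], [1, -0.195, -0.051, 0, 0], [1, -0.224, -0.074, 0, 0], [1, -0.251, -0.101, 0, 0], [1, -0.274, -0.131, 0, 0], [1, -0.293, -0.163, 0, 0], [1, -0.308, -0.197, 0, 0], [1, -0.318, -0.233, 0, 0], [1, -0.324, -0.27, 0, 0], [1, -0.325, -0.308, 0, 0], [1, -0.322, -0.345, 0, 0], [1, -0.314, -0.382, 0, 0], [1, -0.301, -0.417, 0, 0], [1, -0.284, -0.451, 0, 0], [1, -0.263, -0.482, 0, 0], [1, -0.239, -0.51, 0, 0]]
37.837287 [[1, 0.028, -0.025, 0, 0], [1, 0.059, -0.046, 0, 0], [1, 0.092, -0.063, 0, 0], [1, 0.127, -0.076, 0, 0], [1, 0.164, -0.085, 0, 0], [1, 0.201, -0.089, 0, 0], [1, 0.238, -0.088, 0, 0], [1, 0.276, -0.083, 0, 0], [1, 0.312, -0.072, 0, 0], [1, 0.346, -0.058, 0, 0], [1, 0.379, -0.039, 0, 0], [1, 0.409, -0.017, 0, 0], [1, 0.436, 0.009, 0, 0], [1, 0.459, 0.039, 0, 0], [1, 0.478, 0.071, 0, 0], [1, 0.494, 0.105, 0, 0], [1, 0.505, 0.141, 0, 0], [1, 0.511, 0.177, 0, 0], [1, 0.513, 0.215, 0, 0], [1, 0.51, 0.252, 0, 0]]
40.022287000000006 [[1, -0.007, 0.037, 0, 0], [1, -0.019, 0.072, 0, 0], [1, -0.036, 0.106, 0, 0], [1, -0.056, 0.137, 0, 0], [1, -0.08, 0.166, 0, 0], [1, -0.108, 0.191, 0, 0], [1, -0.138, 0.213, 0, 0], [1, -0.171, 0.231, 0, 0], [1, -0.206, 0.245, 0, 0], [1, -0.243, 0.254, 0, 0], [1, -0.28, 0.258, 0, 0], [1, -0.317, 0.258, 0, 0], [1, -0.354, 0.253, 0, 0], [1, -0.391, 0.244, 0, 0], [1, -0.426, 0.23, 0, 0], [1, -0.458, 0.212, 0, 0], [1, -0.489, 0.19, 0, 0], [1, -0.502, 0.178, 0, 0], [1, -0.502, 0.178, 0, 0], [1, -0.502, 0.178, 0, 0]]
```

send_rows(plan=[[[1,-0.018,0.001,0,0],[1,-0.055,0,0,0],[1,-0.092,-0.007,0,0],[1,-0.128,-0.017,0,0],[1,-0.163,-0.032,0,0],[1,-0.195,-0.051,0,0],[1,-0.224,-0.074,0,0],[1,-0.251,-0.101,0,0],[1,-0.274,-0.131,0,0],[1,-0.293,-0.163,0,0],[1,-0.308,-0.197,0,0],[1,-0.318,-0.233,0,0],[1,-0.324,-0.27,0,0],[1,-0.325,-0.308,0,0],[1,-0.322,-0.345,0,0],[1,-0.314,-0.382,0,0],[1,-0.301,-0.417,0,0],[1,-0.284,-0.451,0,0],[1,-0.263,-0.482,0,0],[1,-0.239,-0.51,0,0]]])

```text
t: 20.4
tool_pos: [0.4963, -0.0951, 0.1924]
orientation: [-3.076, -0.64, -0.001]
force: [0.5, 2.1, 0.4]
opening: 0.0309
gripper_force: 20.0
```

send_rows(plan=[[[1,0.028,-0.025,0,0],[1,0.059,-0.046,0,0],[1,0.092,-0.063,0,0],[1,0.127,-0.076,0,0],[1,0.164,-0.085,0,0],[1,0.201,-0.089,0,0],[1,0.238,-0.088,0,0],[1,0.276,-0.083,0,0],[1,0.312,-0.072,0,0],[1,0.346,-0.058,0,0],[1,0.379,-0.039,0,0],[1,0.409,-0.017,0,0],[1,0.436,0.009,0,0],[1,0.459,0.039,0,0],[1,0.478,0.071,0,0],[1,0.494,0.105,0,0],[1,0.505,0.141,0,0],[1,0.511,0.177,0,0],[1,0.513,0.215,0,0],[1,0.51,0.252,0,0]]])

```text
t: 22.07
tool_pos: [0.5974, -0.0438, 0.1923]
orientation: [3.075, 0.641, -0.001]
force: [-3.9, -1.0, 2.7]
opening: 0.0308
gripper_force: 20.0
```

send_rows(plan=[[[1,-0.007,0.037,0,0],[1,-0.019,0.072,0,0],[1,-0.036,0.106,0,0],[1,-0.056,0.137,0,0],[1,-0.08,0.166,0,0],[1,-0.108,0.191,0,0],[1,-0.138,0.213,0,0],[1,-0.171,0.231,0,0],[1,-0.206,0.245,0,0],[1,-0.243,0.254,0,0],[1,-0.28,0.258,0,0],[1,-0.317,0.258,0,0],[1,-0.354,0.253,0,0],[1,-0.391,0.244,0,0],[1,-0.426,0.23,0,0],[1,-0.458,0.212,0,0],[1,-0.489,0.19,0,0],[1,-0.502,0.178,0,0],[1,-0.502,0.178,0,0],[1,-0.502,0.178,0,0]]])

```text
t: 23.73
tool_pos: [0.4958, -0.0087, 0.1924]
orientation: [-3.075, -0.64, 0.002]
force: [-5.5, 5.1, 3.8]
opening: 0.0312
gripper_force: 20.0
```

send_rows(plan=[[[1,0,0,0,0],[1,0,0,0,0],[1,0,0,0,0],[1,0,0,0,0],[1,0,0,0,0],[1,0,0,0,0],[1,0,0,0,0],[1,0,0,0,0],[1,0,0,0,0],[1,0,0,0,0],[1,0,0,0,0],[1,0,0,0,0],[1,0,0,0,0],[1,0,0,0,0],[1,0,0,0,0],[1,0,0,0,0]]])

```text
t: 25.07
tool_pos: [0.496, -0.0085, 0.1924]
orientation: [-3.075, -0.64, 0.002]
force: [-3.6, 4.9, 3.8]
opening: 0.0311
gripper_force: 20.0
```

```bash
python3 -c "
from h import *
tab('w2')
tab()
"
```

```text
t 25.0667 tab cand [(np.int32(147), np.float64(0.0757), np.float64(-1.53), np.float64(0.094)), (np.int32(615), np.float64(0.0922), np.float64(-53.2), np.float64(0.098)), (np.int32(72), np.float64(0.0773), np.float64(117.55), np.float64(0.093)), (np.int32(185), np.float64(0.0701), np.float64(-98.02), np.float64(0.093)), (np.int32(142), np.float64(0.0705), np.float64(-146.87), np.float64(0.093))] tubes [  36.    -8.9   80.8  125.6  -99.2 -143.7] mod45 [36.  36.1 35.8 35.6 35.8 36.3]
t 25.1167 tab cand [(np.int32(144), np.float64(0.0755), np.float64(-1.58), np.float64(0.094)), (np.int32(615), np.float64(0.0921), np.float64(-53.19), np.float64(0.098)), (np.int32(70), np.float64(0.0775), np.float64(117.47), np.float64(0.093)), (np.int32(184), np.float64(0.0701), np.float64(-98.07), np.float64(0.094)), (np.int32(143), np.float64(0.0704), np.float64(-146.78), np.float64(0.093))] tubes [  36.    -8.9   80.8  125.6  -99.3 -143.7] mod45 [36.  36.1 35.8 35.6 35.7 36.3]
```

View pics/w2.png

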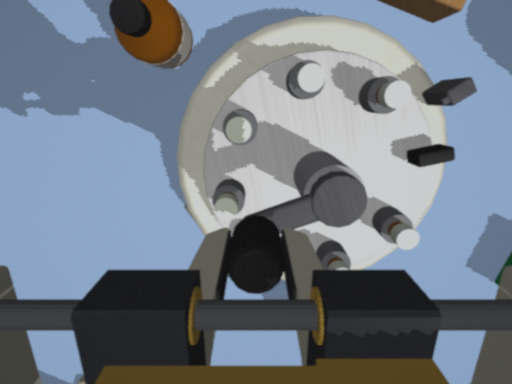

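The tab (430,155) stands about 21° short of the pointer (450,90). One measured nudge should close that.

```bash
python3 - <<'E'
from sim import *
from rows import rows
for N in (4,5,6,7):
  for fc,I in((.0042,.018),(.0048,.018),(.0054,.017)):
    inc=[.06]+[.125]*N+[.06]
    o=sim(lambda t:(inc[int(t*12)]*12 if t*12<len(inc) else 0),I,fc,T=N/12+3);print(N,fc,o[-1,1])
for N in(5,6):rows(40.022287,[.06]+[.125]*N+[.06])
E
```

```text
4 0.0042 0.27713185762044806
4 0.0048 0.25780888490902437
4 0.0054 0.24594325271463804
5 0.0042 0.3562529944836669
5 0.0048 0.33338664258695966
5 0.0054 0.319130797732967
6 0.0042 0.4379536140253962
6 0.0048 0.4117426795913853
6 0.0054 0.39516384141326183
7 0.0042 0.5216158105254087
7 0.0048 0.4922254284486306
7 0.0054 0.47337743271323096
40.767286999999996 [[1, -0.013, -0.013, 0, 0], [1, -0.037, -0.041, 0, 0], [1, -0.057, -0.073, 0, 0], [1, -0.073, -0.107, 0, 0], [1, -0.085, -0.142, 0, 0], [1, -0.092, -0.179, 0, 0], [1, -0.094, -0.197, 0, 0]]
40.892286999999996 [[1, -0.013, -0.013, 0, 0], [1, -0.037, -0.041, 0, 0], [1, -0.057, -0.073, 0, 0], [1, -0.073, -0.107, 0, 0], [1, -0.085, -0.142, 0, 0], [1, -0.092, -0.179, 0, 0], [1, -0.095, -0.216, 0, 0], [1, -0.095, -0.234, 0, 0]]
```

send_rows(plan=[[[1,-0.013,-0.013,0,0],[1,-0.037,-0.041,0,0],[1,-0.057,-0.073,0,0],[1,-0.073,-0.107,0,0],[1,-0.085,-0.142,0,0],[1,-0.092,-0.179,0,0],[1,-0.095,-0.216,0,0],[1,-0.095,-0.216,0,0],[1,-0.095,-0.216,0,0],[1,-0.095,-0.216,0,0],[1,-0.095,-0.216,0,0],[1,-0.095,-0.216,0,0],[1,-0.095,-0.216,0,0],[1,-0.095,-0.216,0,0],[1,-0.095,-0.216,0,0],[1,-0.095,-0.216,0,0],[1,-0.095,-0.216,0,0],[1,-0.095,-0.216,0,0],[1,-0.095,-0.216,0,0],[1,-0.095,-0.216,0,0]]])

```text
t: 26.83
tool_pos: [0.4778, -0.0514, 0.1924]
orientation: [-3.075, -0.641, 0.001]
force: [-4.4, -0.4, 2.9]
opening: 0.0311
gripper_force: 20.0
```

```bash
python3 -c "
from h import *
tab()
tab()
"
```

```text
t 26.8333 tab cand [(np.int32(76), np.float64(0.0714), np.float64(16.51), np.float64(0.093)), (np.int32(729), np.float64(0.093), np.float64(-33.26), np.float64(0.098)), (np.int32(59), np.float64(0.0707), np.float64(97.12), np.float64(0.093)), (np.int32(141), np.float64(0.0702), np.float64(-76.85), np.float64(0.094)), (np.int32(90), np.float64(0.0713), np.float64(142.02), np.float64(0.093)), (np.int32(122), np.float64(0.0702), np.float64(-124.79), np.float64(0.093))] tubes [  11.2   56.2  101.2  -78.9  146.1 -124. ] mod45 [11.2 11.2 11.2 11.1 11.1 11. ]
t 26.8833 tab cand [(np.int32(74), np.float64(0.0715), np.float64(16.62), np.float64(0.093)), (np.int32(727), np.float64(0.0931), np.float64(-33.24), np.float64(0.098)), (np.int32(63), np.float64(0.071), np.float64(97.03), np.float64(0.093)), (np.int32(148), np.float64(0.0702), np.float64(-76.74), np.float64(0.094)), (np.int32(88), np.float64(0.0713), np.float64(141.87), np.float64(0.093)), (np.int32(124), np.float64(0.0702), np.float64(-124.73), np.float64(0.093))] tubes [  11.2   56.2  101.1  -78.9  146.1 -124. ] mod45 [11.2 11.2 11.1 11.1 11.1 11. ]
```

The tab is at -33.5° and the pointer at -33.1°, and the rotor is at rest. I'll release and lift.

send_rows(plan=[[[-1,0,0,0,0],[-1,0,0,0,0],[-1,0,0,0,0],[-1,0,0,0,0],[-1,0,0,0,0],[-1,0,0,0,0],[-1,0,0,0,0],[-1,0,0,0,0],[-1,0,0,0.1,0],[-1,0,0,0.25,0],[-1,0,0,0.4,0],[-1,0,0,0.5,0],[-1,0,0,0.5,0],[-1,0,0,0.5,0],[-1,0,0,0.5,0]]])

```text
t: 28.18
tool_pos: [0.4778, -0.0516, 0.2915]
orientation: [-3.075, -0.641, 0.001]
force: [0.4, 0.1, 0.6]
opening: 0.0931
gripper_force: 0.0
```

```bash
python3 - <<'E'
from h import *
tab('w3')
s,p,P=wrist();Z=P[...,2];r=np.hypot(P[...,0]-C[0],P[...,1]-C[1]);g=p.max(2)
for c,n in blobs(P,(Z>.07)&(Z<.096)&(r>.113)&(r<.15)&(g<110),60):print('ptr',n,np.degrees(np.arctan2(*(c[:2]-C)[::-1])))
tab()
E
```

```text
t 28.1833 tab cand [(np.int32(337), np.float64(0.0932), np.float64(-33.27), np.float64(0.099)), (np.int32(66), np.float64(0.07), np.float64(-76.26), np.float64(0.095)), (np.int32(46), np.float64(0.0713), np.float64(141.87), np.float64(0.095)), (np.int32(59), np.float64(0.07), np.float64(-125.59), np.float64(0.094))] tubes [  11.2   56.2  101.2  -78.8  146.  -124. ] mod45 [11.2 11.2 11.2 11.2 11.  11. ]
ptr 364 -32.85242993000838
t 28.2833 tab cand [(np.int32(340), np.float64(0.0934), np.float64(-33.25), np.float64(0.099)), (np.int32(70), np.float64(0.07), np.float64(-76.46), np.float64(0.095)), (np.int32(43), np.float64(0.0712), np.float64(141.74), np.float64(0.096)), (np.int32(64), np.float64(0.0701), np.float64(-125.48), np.float64(0.094))] tubes [  11.2   56.2  101.1  -78.9  146.  -123.9] mod45 [11.2 11.2 11.1 11.1 11.  11.1]
```

View pics/w3.png

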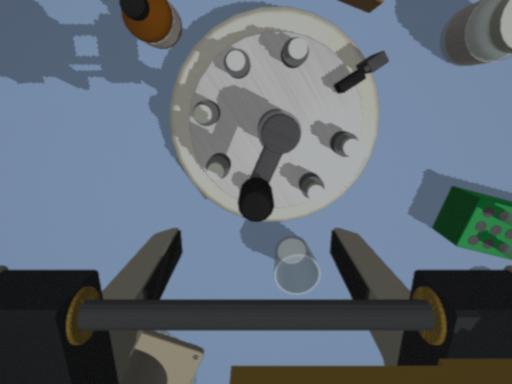

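The tab (350,80) lines up with the pointer (375,63). The gripper is clear of the knob and everything is at rest.

```bash
python3 -c "
from plant import order
print(order.close_job())"
```

```text
the job is handed in; nothing more can be done
None
```

I handed the job in at about 28 s: by camera the rotor averaged 2.09 rad/s (20 turns a minute) over the last 8.4 s of cranking, then stopped with its tab within about 1° of the pointer. The crank is released, the gripper is clear, and no bystander looked disturbed in the wrist views, though I did not re-measure their positions; no verdict was returned.

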